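# Close a preserving jar for the water bath

### The arm

A 6-joint arm with a two-finger parallel gripper is mounted at the origin on the work surface. World frame = base frame: x ahead of the robot, y to its left, z up, the work surface at z = 0. Lengths are in m, angles in degrees, forces in N, time in s.
With the tool pointing down it reaches from about 0.325 to 0.85 m from the base axis. Payload 15.5 kg.
Tool frame: the origin (TCP) lies at the very end of the fingers, on their centre line; the grasp point (between the pads) lies arm.grip_depth behind it (arm.grip_depth is the distance from the TCP to the grasp point, in m); z points along the fingers, y is the line along which they close (so a half turn about z gives the same grasp; the last joint's range is limited). The gripper opens to 91 mm and grips with 3 to 60 N. Pads are 32 mm wide; open, the fingers measure 118 mm over their backs; the gripper's body (76 mm by 178 mm) begins 60 mm behind the grasp point.
Start: joints at [-81.274, 28.281, 77.091, -0, 74.628, -5.472], TCP at [0.153, -0.606, 0.214] pointing down, gripper open.
Joint ranges: [-166.48, 166.48], [-47.26, 123.95], [12.59, 153.08], [-70.14, 250.14], [6.76, 159.57], [-176.63, 176.63]. Speed limits (degrees/s): [108.29, 108.29, 147.25, 172.46, 172.46, 172.46].

### API

Orientations are given as a 3x3 rotation matrix whose columns are the frame's x, y, z axes.
In Python, from rig import arm gives the robot as it stands. Calls block until the motion is done:
- arm.move_to(position, orientation): joint-space move of the TCP to a pose.
- arm.move_l(position, orientation=None, feed=0.15): straight line of the TCP; orientation=None keeps the orientation; feed is the mean speed in m/s.
- arm.move_joints(angles): joint-space move.
- arm.grip(opening): finger opening in m; the grip force is fixed at half the most; returns when the fingers have stopped.
- arm.sleep(seconds).
- arm.solve_ik(position, orientation): joint angles nearest the present ones, or None.
- arm.snapshot(name): name is "scene" or "top" or "wrist"; returns the picture (384x512x3 uint8, red, green, blue); there is no depth.
- arm.get_calibration(name): a dict with "intrinsics" (3x3 intrinsics, pixels), "k1" (the pictures are not rectified: a ray, as slopes to the right and down, at radius r is drawn at 1 + k1 r^2 times it, then the intrinsics apply), "cam_to_world" (4x4, takes a point from camera to world coordinates). Camera axes: x right, y down, z forward; pixel columns grow to the right and rows downward; lengths in m; the calibration is good to about 2 mm. A picture is of the moment at which its call begins: read the wrist's pose just before it. get_calibration takes no time and is no camera call; for the wrist camera it gives the pose at the moment of the call.
A pose or a line that the arm cannot do raises arm.Unreachable and nothing moves.
- arm.sign_off(): hands the job in; it is judged then, once.
Readings, each from a call of its own:
- arm.current_t(): time.
- arm.current_joint_positions(): joint angles.
- arm.current_dq(): joint speeds.
- arm.current_tau(): joint torques, N m.
- arm.current_ee_pos(): TCP position.
- arm.current_tool_rot(): TCP orientation.
- arm.current_force(): force on the tool from outside, world axes, zero at the start.
- arm.current_torque(): the same for the moment, N m.
- arm.current_width(): finger opening in m.
- arm.current_grasp_force(): force on a finger pad.
Only numpy, scipy, OpenCV 4.12 (cv2) and the standard library are available. Lean on these libraries where they do the work, as an engineer would, in place of code of your own. Each camera call takes 0.05 s, during which the arm holds its last target. There are 200 camera calls.

### The job

Close the open jar in the clamp, ready for the water bath. Lay the white lid in the jar's mouth, screw the metal band down over it until you feel it pull up firmly on the lid (do not force it), then back the band off a quarter turn and let go. Leave the other things on the worktop where they are.

Things in the scene. Friction and masses are not known exactly. Their poses are not given: they have to be found in the camera images.
- jar: Open glass preserving jar of plums, 105 mm tall, 68 mm wide, held upright and still in the clamp at any yaw. Origin: centre of its underside; z up. Neck 50 mm wide, 20 mm tall, with a smooth right-hand two-start thread, 56 mm over the ridges: a ring on it goes down 12 mm per clockwise turn seen from above.
- jar_mouth (a point): Centre of the jar's mouth, in the plane of its rim, 105 mm above the jar's underside. The mouth is 42 mm wide inside.
- lid: White plastic lid, right way up on the board, 40 g. Origin: centre of its underside; z up. From below: bevelled gasket plug 39 mm wide, 2.5 mm deep, that drops into the mouth; flange 49 mm wide, 3.5 mm thick, that rests on the rim; raised round middle 30 mm wide, 10 mm tall, to hold it by (6 to 16 mm above the origin). Seated, its origin is 2.5 mm below jar_mouth.
- band: Metal screw band (threaded ring), 60 g, lying open side down; 64 mm wide, 19 mm tall, 40 mm opening on top. Origin: centre of its lower rim. On the neck it has 0.4 to 0.95 turns to go; home, its rim is 13.5 mm below jar_mouth. It runs free (under 0.12 N m, 1 mm of play) until it bites on the gasket: 0.3 N m, about 10 degrees on, is firm; over 0.8 N m is forced.
- sealed_jar: A jar already closed, 111 mm tall, 68 mm wide, standing on the worktop; origin: centre of its underside. Not to be disturbed.
- spice_jar: Small spice jar with a black cap, 95 mm tall, 44 mm wide, standing on the worktop; origin: centre of its underside. Not to be disturbed.
- wooden_spoon: Wooden spoon 250 mm long lying on the worktop between clamp and board, along its x axis. Not to be disturbed.
- clamp: Fixed one-handed jar clamp: base plate 150 x 130 x 14 mm that the jar stands on, white jaws up to 54 mm above the worktop. Origin: centre of its underside.
- board: Wooden chopping board 170 x 280 x 18 mm, fixed; lid and band lie on it about 150 mm apart, either way round. Origin: centre of its underside.
Mind the look-alikes: they are no part of the job. Leave any blue or red look-alike of the band alone. Leave any purple look-alike of the lid alone.

How it is judged (in metres and radians):
On the way, in this order (a step that is already met when the one before it is completed fails the run):
1. the lid is seated in the jar's mouth and let go (horizontal distance between lid and jar_mouth below 0.002 m and z of lid in the frame of jar_mouth between -0.0045 and -0.0018 m and angle between lid's own z axis and vertical below 0.04 rad and contact force between the fingers and lid below 0.1 N), for 0.2 s.
2. the band is screwed down and pulls firmly on the lid (contact force between band and lid above 10 N and contact force between band and jar above 10 N and z of band in the frame of jar_mouth below -0.0125 m and angle between band's own z axis and vertical below 0.08 rad), for 0.1 s.
At the end, for the whole second after the job is handed in: The lid sits flat in the jar's mouth; the band is on the thread, level, about a quarter turn (40 to 140 degrees) back from where it was firm, no longer pressing on the lid (under 3 N), at rest and released (horizontal distance between lid and jar_mouth below 0.002 m and z of lid in the frame of jar_mouth between -0.0045 and -0.0018 m and angle between lid's own z axis and vertical below 0.04 rad and contact force between band and lid below 3 N and angle between the x axis of band and the x axis of jar, either way round below 0.87 rad and z of band in the frame of jar_mouth between -0.016 and -0.0092 m and horizontal distance between band and jar_mouth below 0.003 m and angle between band's own z axis and vertical below 0.08 rad and linear speed of band below 0.01 m/s); the robot touches nothing.
It fails at once if the band is forced: it presses the lid with over 120 N (contact force between band and lid above 120 N).
It fails at once if the sealed jar is disturbed (moved over 20 mm) (distance of sealed_jar from where it was at the start of the episode above 0.02 m).
It fails at once if the spice jar is disturbed (moved over 20 mm) (distance of spice_jar from where it was at the start of the episode above 0.02 m).
It fails at once if the wooden spoon is disturbed (moved over 20 mm) (distance of wooden_spoon from where it was at the start of the episode above 0.02 m).
It also fails if it takes over 72 s, if anything falls off the work surface, if the arm or the gripper's body presses on something with over 40 N, if the wrist force passes 120 N, or if a joint passes its speed limit or range.

## Working session

There is one attempt and no reset: what is moved stays moved. The work goes in short steps, each a Python script; the robot and the scene stay as the last script left them, time stands still between calls to the robot, and variables do not carry over. Pictures are saved under pics/ and viewed, at most 10 in all, crops included, and the job is handed in when it is done.

```bash
ls; mkdir -p pics
python3 - <<'E'
from rig import arm
import cv2,numpy as np
a=arm.snapshot("scene");b=arm.snapshot("top");
cv2.imwrite("pics/top0.png",cv2.resize(b[:,:,::-1],(800,600),interpolation=cv2.INTER_CUBIC));cv2.imwrite("pics/scene0.png",cv2.resize(a[:,:,::-1],(800,600),interpolation=cv2.INTER_CUBIC))
np.savez("s0.npz",a=a,b=b)
for n in("scene","top","wrist"):
    c=arm.get_calibration(n);print(n,c["intrinsics"].round(1).tolist(),c["k1"],c["cam_to_world"].round(3).tolist())
print(arm.grip_depth,arm.current_t(),arm.current_tool_rot().round(3))
E
```

```text
pics
scene [[449.6, 0.0, 255.3], [0.0, 449.6, 183.0], [0.0, 0.0, 1.0]] 0.06189536236918077 [[0.285, 0.694, -0.661, 1.343], [0.958, -0.205, 0.199, -0.145], [0.002, -0.69, -0.723, 0.851], [0.0, 0.0, 0.0, 1.0]]
top [[358.0, 0.0, 256.4], [0.0, 358.0, 191.6], [0.0, 0.0, 1.0]] -0.05786340988671798 [[0.026, -0.987, 0.162, 0.498], [-0.999, -0.03, -0.023, 0.062], [0.027, -0.161, -0.987, 0.884], [0.0, 0.0, 0.0, 1.0]]
wrist [[290.5, 0.0, 254.3], [0.0, 290.5, 194.7], [0.0, 0.0, 1.0]] -0.060926937031707984 [[0.245, -0.929, -0.277, 0.233], [-0.97, -0.235, -0.068, -0.586], [-0.002, 0.285, -0.959, 0.385], [0.0, 0.0, 0.0, 1.0]]
0.0188 0.1 [[ 0.969  0.245 -0.   ]
 [ 0.245 -0.969  0.001]
 [ 0.    -0.001 -1.   ]]
```

View pics/top0.png

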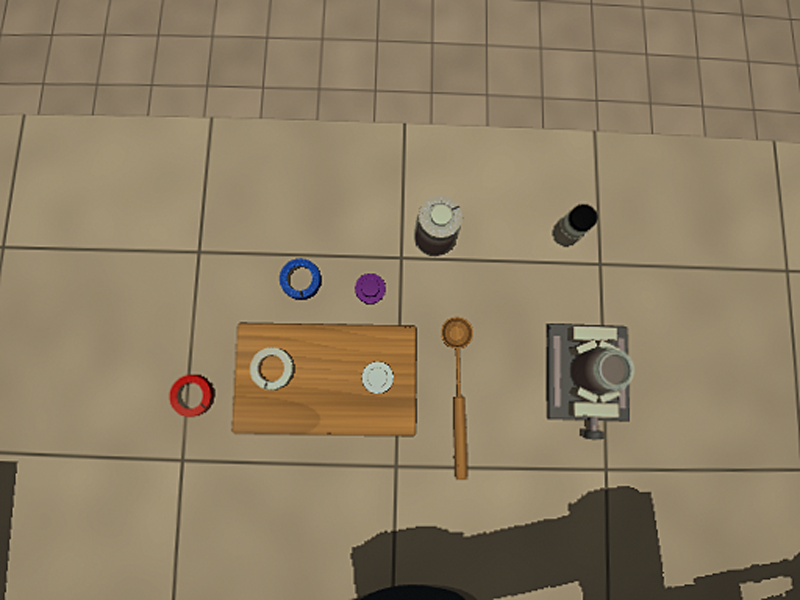

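View pics/scene0.png

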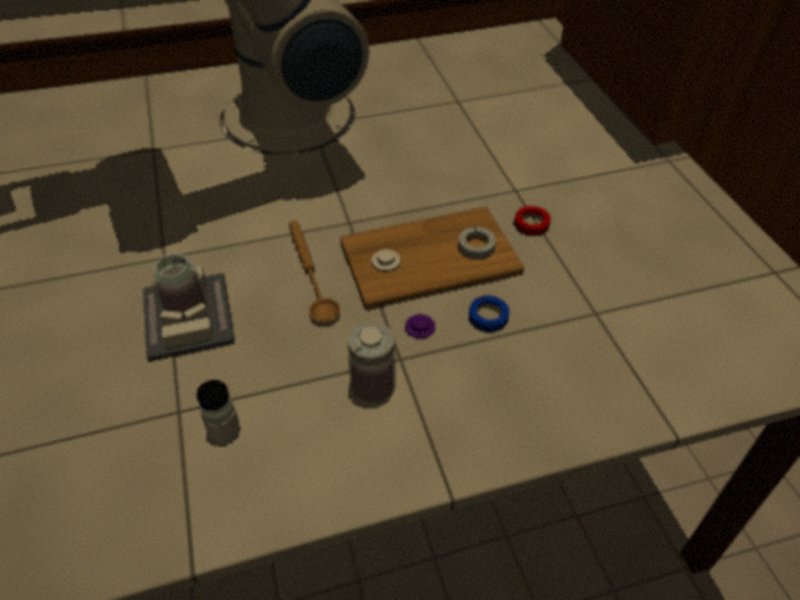

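The top view (800x600 pixels) shows these candidates:
- **Lid:** white disc on the board (377,377). The look-alikes are the purple disc (371,288) and the lid on the sealed jar (441,214).
- **Band:** silver ring on the board (272,369). The look-alikes are the red ring (192,396), the blue ring (300,280) and the band on the sealed jar.
- **Jar:** the mouth of the open jar is at (613,370), in the clamp.

I choose the white disc, the silver ring and the clamped jar. The spoon lies at (458,400).

```bash
cat > h.py <<'E'
from rig import arm
import cv2,numpy as np
def ray(n,uv,z,c=None):
    c=c or arm.get_calibration(n)
    p=cv2.undistortPoints(np.array([[uv]],float),np.array(c["intrinsics"]),np.array([c["k1"],0,0,0.]))[0,0]
    T=np.array(c["cam_to_world"]);d=T[:3,:3]@[p[0],p[1],1];return T[:3,3]+d*(z-T[2,3])/d[2]
def project(c,P):
    T=np.linalg.inv(np.array(c["cam_to_world"]));P=np.atleast_2d(P)
    r=cv2.Rodrigues(T[:3,:3])[0]
    return cv2.projectPoints(P.astype(float),r,T[:3,3],np.array(c["intrinsics"]),np.array([c["k1"],0,0,0.]))[0][:,0]
def R(yaw): # tool down, x axis at yaw deg
    a=np.radians(yaw);x=np.array([np.cos(a),np.sin(a),0]);z=np.array([0,0,-1.]);return np.c_[x,np.cross(z,x),z]
def save(n,im,k=1.5): cv2.imwrite(f"pics/{n}.png",cv2.resize(im[:,:,::-1],None,fx=k,fy=k))
E
python3 - <<'E'
from h import *
for n,uv,z in[("band",(272,369),.037),("lid",(377,377),.034),("mouth",(613,370),.119),("sealed",(441,214),.115),("spice",(582,217),.095),("spoonhandle_mid",(460,430),.01),("bowl",(457,332),.01),("c1",(547,323),.014),("c2",(630,420),.014)]:
    p=ray("top",np.array(uv)*.64,z);print(n,p.round(4))
for n,uv,z in[("band",(477,241),.037),("lid",(386,257),.034),("mouth",(174,265),.119)]:
    p=ray("scene",np.array(uv)*.64,z);print(n,p.round(4))
lid=ray("top",np.array((377,377))*.64,.034); band=ray("top",np.array((272,369))*.64,.037); m=ray("top",np.array((613,370))*.64,.119)
for nm,q in(("lid",lid),("band",band),("mouth",m)):
  for y in range(0,360,45):
    s=arm.solve_ik([q[0],q[1],.2],R(y)); print(nm,y,None if s is None else np.round(s,0))
c=arm.get_calibration("wrist");T=np.array(c["cam_to_world"]);Rt=arm.current_tool_rot()
print("cam in tool",(Rt.T@(T[:3,3]-arm.current_ee_pos())).round(4),"axis",(Rt.T@T[:3,2]).round(3))
E
```

```text
band [0.5252 0.2325 0.037 ]
lid [0.5178 0.0745 0.034 ]
mouth [ 0.5331 -0.253   0.119 ]
sealed [ 0.7499 -0.0109  0.115 ]
spice [ 0.7599 -0.2238  0.095 ]
spoonhandle_mid [ 0.4407 -0.055   0.01  ]
bowl [ 0.5919 -0.0487  0.01  ]
c1 [ 0.6097 -0.1913  0.014 ]
c2 [ 0.4608 -0.3211  0.014 ]
band [0.5354 0.2361 0.037 ]
lid [0.5262 0.0774 0.034 ]
mouth [ 0.5396 -0.2497  0.119 ]
lid 0 [ 2. 21. 92. -0. 67. 92.]
lid 45 [ 2. 21. 92. -0. 67. 47.]
lid 90 [ 2. 21. 92. -0. 67.  2.]
lid 135 [  2.  21.  92.  -0.  67. -43.]
lid 180 [  2.  21.  92.  -0.  67. -88.]
lid 225 [   2.   21.   92.   -0.   67. -133.]
lid 270 None
lid 315 [  2.  21.  92.  -0.  67. 137.]
band 0 [ 18.  25.  85.  -0.  70. 108.]
band 45 [18. 25. 85. -0. 70. 63.]
band 90 [18. 25. 85. -0. 70. 18.]
band 135 [ 18.  25.  85.  -0.  70. -27.]
band 180 [ 18.  25.  85.  -0.  70. -72.]
band 225 [  18.   25.   85.   -0.   70. -117.]
band 270 [  18.   25.   85.   -0.   70. -162.]
band 315 [ 18.  25.  85.  -0.  70. 153.]
mouth 0 [-31.  26.  83.  -0.  71.  59.]
mouth 45 [-31.  26.  83.  -0.  71.  14.]
mouth 90 [-31.  26.  83.  -0.  71. -31.]
mouth 135 [-31.  26.  83.  -0.  71. -76.]
mouth 180 [ -31.   26.   83.   -0.   71. -121.]
mouth 225 [ -31.   26.   83.   -0.   71. -166.]
mouth 270 [-31.  26.  83.  -0.  71. 149.]
mouth 315 [-31.  26.  83.  -0.  71. 104.]
cam in tool [ 0.0818  0.0002 -0.1717] axis [-0.285 -0.001  0.959]
```

Run:
```python
from h import *
import pickle
D={}
for nm,x,y,z,ys in[("mouth",.536,-.252,.22,(0,180)),("lid",.522,.076,.136,(180,0)),("band",.530,.234,.137,(0,180))]:
    for yw in ys:
        t=arm.current_t();arm.move_to([x,y,z],R(yw));arm.sleep(.15)
        c=arm.get_calibration("wrist");D[nm,yw]=(arm.snapshot("wrist"),c,arm.current_ee_pos())
        print(nm,yw,arm.current_t()-t, arm.current_t())
pickle.dump(D,open("D.pkl","wb"))
ks=list(D);cr=[D[k][0] for k in ks]
m=np.vstack([np.hstack([D[n,0][0] for n in("mouth","lid","band")]),np.hstack([D[n,180][0] for n in("mouth","lid","band")])])
cv2.imwrite("pics/m.png",cv2.resize(m[:,:,::-1],(800,400),interpolation=cv2.INTER_AREA))
```

```text
mouth 0 2.0917 2.1917
mouth 180 2.9583000000000004 5.15
lid 180 1.4832999999999998 6.6333
lid 0 2.9583999999999993 9.5917
band 0 0.875 10.4667
band 180 2.9583000000000013 13.425
```

View pics/m.png

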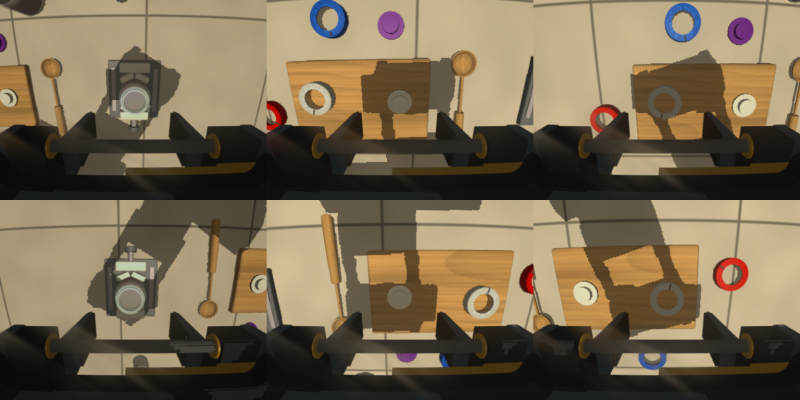

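The wrist views show the mouth at about (134,102), the shadowed white lid at (399,102) and the shadowed silver band at (664,103). The second row shows the same from the other side. I'll enlarge the crops and fit circles.

Run:
```python
from h import *
import pickle
D=pickle.load(open("D.pkl","rb"))
rows=[]
for yw in(0,180):
    r=[]
    for nm,c0 in(("mouth",(.536,-.252,.119)),("lid",(.522,.076,.024)),("band",(.530,.234,.037))):
        im,c,_=D[nm,yw];u,v=project(c,np.array(c0))[0].astype(int)
        cr=im[v-40:v+40,u-40:u+40].astype(float);print(nm,yw,u,v)
        cr=np.clip(cr*200/np.percentile(cr,98),0,255).astype(np.uint8)
        r.append(cv2.resize(cr[:,:,::-1],(264,264),interpolation=cv2.INTER_CUBIC))
    rows.append(np.hstack(r))
cv2.imwrite("pics/crop.png",np.vstack(rows))
```

```text
mouth 0 253 195
lid 0 254 192
band 0 253 195
mouth 180 253 193
lid 180 254 189
band 180 253 193
```

View pics/crop.png

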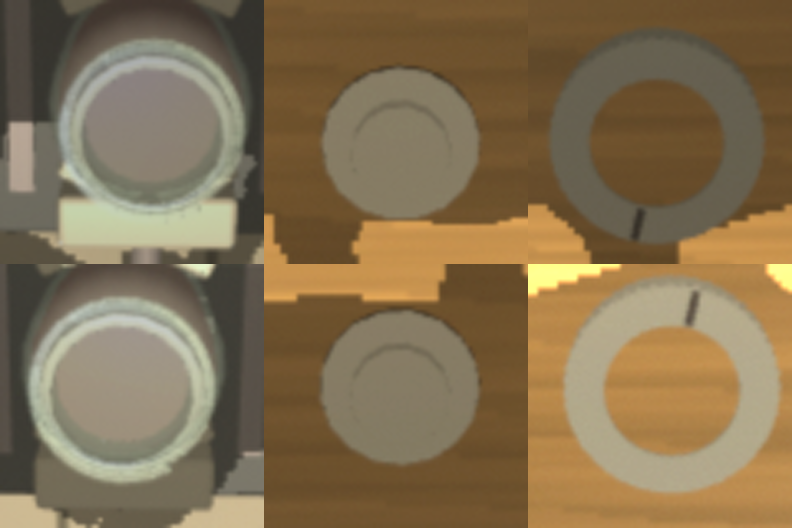

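The crop confirms the white lid (white two-step disc) and the silver band (dark index mark). Next I compute the centres and check the mouth estimate by overlaying projected circles.

Run:
```python
from h import *
import pickle
D=pickle.load(open("D.pkl","rb"))
P={}
for nm,z in(("lid",.024),("band",.037)):
    for yw in(0,180):
        im,c,_=D[nm,yw];hsv=cv2.cvtColor(im,cv2.COLOR_RGB2HSV);m=((hsv[...,1]<95)&(hsv[...,2]>50)).astype(np.uint8)
        m[:150]=0;m[245:]=0;m[:,:210]=0;m[:,300:]=0
        cs=cv2.findContours(m,cv2.RETR_EXTERNAL,cv2.CHAIN_APPROX_NONE)[0];k=max(cs,key=cv2.contourArea)
        e=cv2.fitEllipse(cv2.convexHull(k));P[nm,yw]=ray("wrist",e[0],z,c);print(nm,yw,np.round(e[0],1),np.round(e[1],1),P[nm,yw].round(4))
for yw,cp in((0,(151.5,135)),(180,(121,135))):
    im,c,_=D["mouth",yw];u,v=project(c,np.array((.536,-.252,.119)))[0].astype(int)
    P["mouth",yw]=ray("wrist",(u-40+cp[0]/3.3-.35,v-40+cp[1]/3.3-.35),.119,c)
    print("mouth",yw,P["mouth",yw].round(4))
for n in("lid","band","mouth"): print(n,((P[n,0]+P[n,180])/2).round(4),((P[n,0]-P[n,180])/2*1e3).round(1))
a=np.radians(np.arange(0,360,15));out=[]
for yw in(0,180):
    im,c,_=D["mouth",yw];p=P["mouth",yw];u0,v0=project(c,p)[0].astype(int)-32
    cr=cv2.resize(im[v0:v0+64,u0:u0+64,::-1],None,fx=6,fy=6,interpolation=cv2.INTER_CUBIC)
    for r,col in((.021,(0,0,255)),(.025,(0,255,255))):
        for q in project(c,np.c_[p[0]+r*np.cos(a),p[1]+r*np.sin(a),0*a+p[2]]): cv2.circle(cr,tuple(np.round((q-[u0,v0]+.5)*6).astype(int)),2,col,-1)
    out.append(cr)
cv2.imwrite("pics/ov.png",np.hstack(out))
```

```text
lid 0 [255.  194.8] [45.7 47.5] [0.5193 0.0757 0.024 ]
lid 180 [254.6 185.8] [46.4 47.8] [0.5178 0.0757 0.024 ]
band 0 [251.6 195.9] [64.6 65. ] [0.5299 0.236  0.037 ]
band 180 [256.1 189.2] [65.1 65.3] [0.5253 0.2361 0.037 ]
mouth 0 [ 0.5355 -0.2565  0.119 ]
mouth 180 [ 0.536  -0.2565  0.119 ]
lid [0.5185 0.0757 0.024 ] [0.7 0.  0. ]
band [0.5276 0.236  0.037 ] [ 2.3 -0.   0. ]
mouth [ 0.5358 -0.2565  0.119 ] [-0.3  0.   0. ]
```

View pics/ov.png

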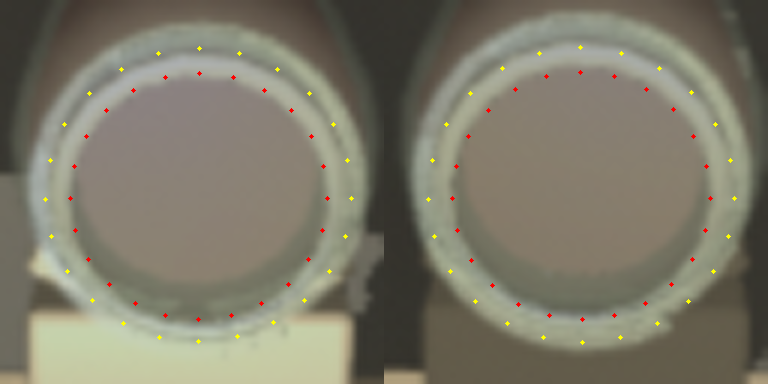

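The overlaid circles sit on the rim in both views, so the mouth is at (0.5358, -0.2565). Next, the lid.

Run:
```python
from h import *
L=[.5185,.0757];M=[.5358,-.2565]
arm.move_to([*L,.07],R(180));arm.move_l([*L,.0255],feed=.1);arm.grip(.025)
print("w",arm.current_width(),arm.current_grasp_force(),arm.current_t())
arm.move_l([*L,.09],feed=.15);arm.move_to([*M,.165],R(180));f0=arm.current_force()
arm.move_l([*M,.129],feed=.08);print(arm.current_force()-f0)
for z in(.1265,.1255,.1247,.1241,.1236):
    arm.move_l([*M,z],feed=.02);f=arm.current_force()-f0;print(z,f.round(2),arm.current_ee_pos().round(4))
    if f[2]>3:break
arm.sleep(.1);arm.grip(.05);print(arm.current_t())
arm.move_l([*M,.20],feed=.12)
arm.sleep(.1);c=arm.get_calibration("wrist");im=arm.snapshot("wrist")
u,v=project(c,np.array([*M,.1225]))[0];u0,v0=int(u)-50,int(v)-50
cr=cv2.resize(im[v0:v0+100,u0:u0+100,::-1],None,fx=5,fy=5,interpolation=cv2.INTER_CUBIC)
a=np.radians(np.arange(0,360,15))
for r,z,col in((.0245,.1225,(0,0,255)),(.015,.1325,(255,0,0))):
    for q in project(c,np.c_[M[0]+r*np.cos(a),M[1]+r*np.sin(a),0*a+z]): cv2.circle(cr,tuple(np.round((q-[u0,v0]+.5)*5).astype(int)),2,col,-1)
cv2.imwrite("pics/lid.png",cr);print(arm.current_t(),arm.current_joint_positions().round(1))
```

```text
w 0.028628553519634888 29.99986857175827 15.725
[ 0.85638903 -0.64869868  1.19971519]
0.1265 [ 0.83 -1.04  0.81] [ 0.5359 -0.2566  0.1267]
0.1255 [-0.   -0.64  0.83] [ 0.5358 -0.2565  0.1255]
0.1247 [-0.2   0.39  0.43] [ 0.5358 -0.2565  0.1247]
0.1241 [ 0.29 -0.49  0.27] [ 0.5358 -0.2565  0.124 ]
0.1236 [-2.21  0.48  5.96] [ 0.5359 -0.2565  0.124 ]
20.0917
21.025 [ -31.3   26.6   82.7    0.    70.8 -121.3]
```

View pics/lid.png

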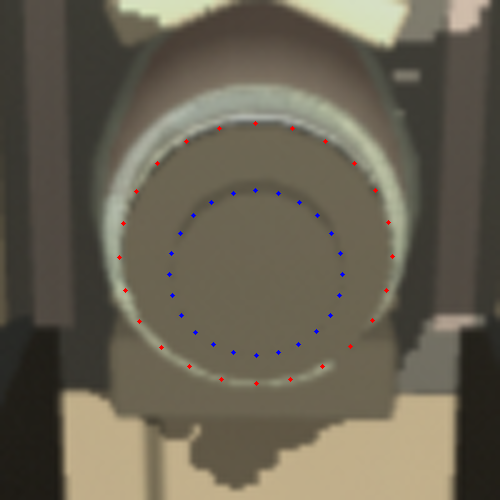

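The lid is seated: the flange circle is concentric with the rim, and contact came at the expected height. Next, the band.

```bash
cat > band1.py <<'E'
from h import *
B=[.5276,.236];M=[.5358,-.2565];Y=230.5
arm.grip(.085)
arm.move_to([*B,.085],R(Y));arm.move_l([*B,.0195],feed=.12);arm.grip(.055)
print("w",arm.current_width(),arm.current_grasp_force(),arm.current_t())
arm.move_l([*B,.10],feed=.2);arm.move_to([*M,.165],R(Y));arm.move_l([*M,.1235],feed=.1);arm.sleep(.1)
f0=arm.current_force();t0=arm.current_torque();np.savez("f0.npz",f=f0,t=t0)
z=.1235
while z>.108:
    z-=.0008;arm.move_l([*M,z],feed=.03);f=arm.current_force()-f0;print(round(z,4),f.round(1),arm.current_t())
    if f[2]>4:break
print(arm.current_ee_pos().round(4),(arm.current_torque()-t0).round(3),arm.current_width(),arm.current_joint_positions().round(1))
E
python3 band1.py
```

```text
w 0.06373627799059375 30.000290781044896 24.7083
0.1227 [ 0.8 -0.4  0.1] 27.9833
0.1219 [ 0.5 -0.8  0.8] 28.2333
0.1211 [ 0.1 -0.3  0.2] 28.4833
0.1203 [0.9 1.1 0.2] 28.7333
0.1195 [-0.4 -0.8 -0.1] 28.9833
0.1187 [-0.5 -0.4  0. ] 29.2333
0.1179 [ 0.7 -0.4  0.2] 29.4833
0.1171 [-0.6  1.   4.1] 29.7333
[ 0.5358 -0.2565  0.1172] [0.099 0.192 0.04 ] 0.06333079968467685 [ -31.3   31.9   87.8   -0.    60.2 -171.8]
```

```bash
cat > turn.py <<'E'
from h import *
import sys
M=[.5358,-.2565];g=np.load("f0.npz");f0,t0=g["f"],g["t"]
Y=230.5
def step(j6,z):
    q=np.array(arm.solve_ik([*M,z],arm.current_tool_rot()));q[5]=j6;arm.move_joints(q)
def read(n=3):
    F=[];T=[]
    for _ in range(n): F.append(arm.current_force()[2]-f0[2]);T.append(arm.current_torque()[2]-t0[2]);arm.sleep(.01)
    return np.mean(F),np.mean(T)
def turn(stop,tmax=.33,coarse=240,j0=-171.8):
    z=arm.current_ee_pos()[2];j=arm.current_joint_positions()[5]
    while j<stop-.1:
        d=min(15 if j-j0<coarse else 5,stop-j);j+=d;z-=.012*d/360;step(j,z);f,t=read()
        print(f"{j:.0f} z{z*1e3:.2f} F{f:.1f} T{t:.3f} t{arm.current_t():.1f}")
        if t>tmax:return True
        if abs(f)>25:print("force");return False
        if f>4:z+=.0003
        if f<-4:z-=.0003
    return False
E
python3 - <<'E'
from turn import *
print(turn(75))
print(arm.current_width())
E
```

```text
-157 z116.71 F-0.5 T0.022 t30.1
-142 z116.21 F-0.7 T0.015 t30.5
-127 z115.71 F0.4 T0.021 t30.9
-112 z115.21 F-0.2 T-0.001 t31.3
-97 z114.71 F0.3 T0.009 t31.7
-82 z114.21 F0.0 T-0.008 t32.1
-67 z113.71 F1.0 T0.007 t32.5
-52 z113.21 F2.1 T-0.007 t32.9
-37 z112.71 F-5.1 T-0.102 t33.3
-22 z111.91 F-4.0 T-0.097 t33.6
-7 z111.11 F-2.6 T-0.023 t34.0
8 z110.61 F-2.1 T-0.103 t34.4
23 z110.11 F-3.1 T-0.081 t34.8
38 z109.61 F-0.5 T-0.124 t35.2
53 z109.11 F-2.0 T-0.079 t35.6
68 z108.61 F-1.4 T-0.101 t36.0
75 z108.38 F-1.4 T-0.103 t36.3
False
0.06365989540393555
```

```bash
sed -i 's/if t>tmax/if abs(t)>tmax/; s/else 5,/else 4,/' turn.py
python3 - <<'E'
from turn import *
print(turn(174,.3,coarse=0))
print(arm.current_width(),arm.current_ee_pos())
E
```

```text
79 z107.58 F3.9 T-0.109 t36.5
83 z107.44 F6.7 T-0.110 t36.8
87 z107.61 F3.6 T-0.050 t37.1
91 z107.48 F3.8 T-0.016 t37.4
95 z107.34 F5.9 T-0.110 t37.6
99 z107.51 F2.9 T-0.085 t37.9
103 z107.38 F2.6 T-0.136 t38.2
107 z107.24 F3.6 T-0.247 t38.5
111 z107.11 F1.3 T-0.292 t38.8
115 z106.98 F0.3 T-0.199 t39.0
119 z106.84 F0.1 T-0.357 t39.3
True
0.0632942804173248 [ 0.53478824 -0.25674319  0.10660815]
```

Run:
```python
from turn import *
arm.sleep(.25);print(read(10),arm.current_t())
j=arm.current_joint_positions()[5];z=.1068;js=j
print("j",j)
for d in(10,20,20,20,20):
    j-=d;z+=.012*d/360;step(j,z);f,t=read();print(f"{j:.0f} z{z*1e3:.2f} F{f:.1f} T{t:.3f} w{arm.current_width():.4f} t{arm.current_t():.1f}")
    if f>4:z+=.0004
    if f<-4:z-=.0004
```

```text
(np.float64(-0.39475520408551734), np.float64(-0.3784657475345205)) 39.6333
j 118.38770403686827
108 z107.13 F-0.3 T0.318 w0.0638 t40.0
88 z107.80 F-4.6 T0.187 w0.0635 t40.4
68 z108.07 F-1.8 T0.279 w0.0633 t40.9
48 z108.73 F-1.4 T0.348 w0.0637 t41.4
28 z109.40 F-5.6 T-0.239 w0.0636 t41.8
```

Run:
```python
from turn import *
arm.grip(.09);print(arm.current_t(),arm.current_joint_positions().round(1))
p=arm.current_ee_pos();arm.move_l([*M,.21],feed=.15);arm.sleep(.1)
c=arm.get_calibration("wrist");im=arm.snapshot("wrist");print(arm.current_t())
u,v=project(c,np.array([*M,.1275]))[0];u0,v0=int(u)-50,int(v)-50
cr=cv2.resize(im[v0:v0+100,u0:u0+100,::-1],None,fx=5,fy=5,interpolation=cv2.INTER_CUBIC)
a=np.radians(np.arange(0,360,15))
for r,z,col in((.032,.1275,(0,0,255)),(.032,.1085,(0,255,0))):
    for q in project(c,np.c_[M[0]+r*np.cos(a),M[1]+r*np.sin(a),0*a+z]): cv2.circle(cr,tuple(np.round((q-[u0,v0]+.5)*5).astype(int)),2,col,-1)
for az,col in((-34.4,(255,0,0)),(-124.6,(255,0,255))):
    az=np.radians(az)
    for r in(.021,.031):
        q=project(c,np.array([M[0]+r*np.cos(az),M[1]+r*np.sin(az),.1275]))[0];cv2.circle(cr,tuple(np.round((q-[u0,v0]+.5)*5).astype(int)),4,col,-1)
cv2.imwrite("pics/fin.png",cr)
```

```text
42.4167 [-30.6  34.1  84.8  -1.4  64.7  28.4]
43.3833
```

View pics/fin.png

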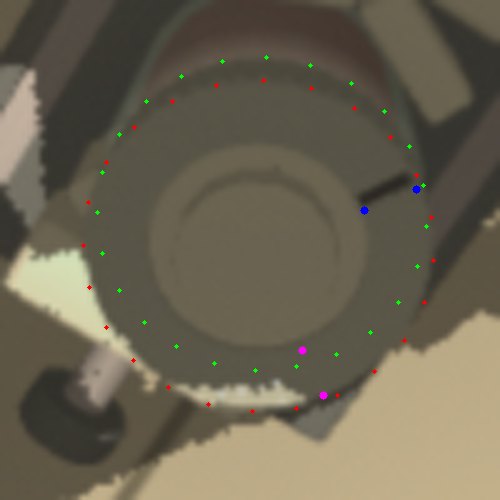

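The mark is within about 5° of where it should be a quarter turn back from firm, so there was no slip. The tool drifted slightly off vertical during turning, so I'll check the band's level and centring with two square-on views.

Run:
```python
from turn import *
out=[];a=np.radians(np.arange(0,360,15))
for yw in(30,210):
    arm.move_to([*M,.22],R(yw));arm.sleep(.15)
    c=arm.get_calibration("wrist");im=arm.snapshot("wrist")
    np.savez(f"v{yw}.npz",im=im,**{k:np.array(x) for k,x in c.items()})
    u0,v0=project(c,np.array([*M,.1265]))[0].astype(int)-40
    cr=im[v0:v0+80,u0:u0+80].astype(float);cr=np.clip(cr*220/np.percentile(cr,90),0,255).astype(np.uint8)
    cr=cv2.resize(cr[:,:,::-1],None,fx=5,fy=5,interpolation=cv2.INTER_CUBIC)
    for r,z,col in((.032,.1268,(0,0,255)),(.020,.1268,(255,0,0)),(.015,.1325,(0,255,0))):
        for q in project(c,np.c_[M[0]+r*np.cos(a),M[1]+r*np.sin(a),0*a+z]): cv2.circle(cr,tuple(np.round((q-[u0,v0]+.5)*5).astype(int)),2,col,-1)
    out.append(cr)
cv2.imwrite("pics/chk.png",np.hstack(out));print(arm.current_t())
```

```text
46.7917
```

View pics/chk.png

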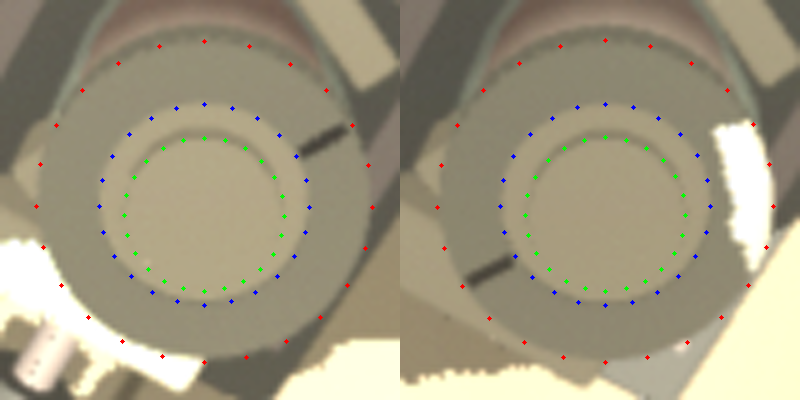

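The band is level and concentric in both views, and its mark is a quarter turn back from firm. The robot is clear, so I'm handing in.

```bash
python3 -c "
from h import *
print(arm.sign_off(),arm.current_t())"
```

```text
the job is handed in; nothing more can be done
the job is handed in; nothing more can be done
```

I seated the lid, screwed the band down until it was firm (about 0.37 N m), backed it off a quarter turn and let go, then handed the job in at about 47 s; no verdict came back.

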